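Square up a medicine pile for banding

TASK

Make up one medicine pile on the small packing stand: lay the thick flat carton on the stand, the thin flat carton on top of it, and the metal cover plate on top of both, handle up, each one centred and square so that all the edges line up with the stand's top. Set things down rather than dropping them, let go of the pile, and leave the tape roll, the bottle and the tall carton where they are.

Things in the scene. Friction and masses are not known exactly. Their poses are not given: they have to be found in the camera images.
- stand: Packing stand, fixed to the table: a plywood top 120 x 56 x 14 mm on a narrower dark steel foot (100 x 36 mm), 52 mm high in all. It does not move. Origin at the centre of its underside on the table; x along the 120 mm length, y along the 56 mm width, z up. Its position and yaw differ from start to start.
- stand_top (a point): Centre of the upper face of the stand's plywood top, 52 mm above the table; axes as the stand's.
- thick_carton: Thick flat closed carton, rigid, white with a grey band round it near one end, 120 x 56 x 44 mm, about 0.12 kg, lying flat on the table. Origin at the centre of its underside; x along the 120 mm length, y along the 56 mm width, z up. Its outline from above is the same 120 x 56 mm as that of the stand's top, the two flat cartons and the cover plate. Either way round will do.
- thin_carton: Thin flat closed carton, rigid, looks like the thick one but only 18 mm thick: 120 x 56 x 18 mm, about 0.07 kg, lying flat on the table. Origin at the centre of its underside; x along the length, y along the width, z up. Either way round will do.
- cover_plate: Flat aluminium cover plate 120 x 56 x 6 mm, about 0.17 kg, lying on the table with a black bar handle standing along the middle of its upper face: the handle is 70 mm long (along x), 14 mm wide (along y) and 26 mm high, its top 32 mm above the plate's underside. Origin at the centre of the plate's underside; x along the length, y along the width, z up. Either way round will do.
- tape_roll: Bystander: roll of brown tape lying flat, 90 mm across, 42 mm high. Origin at the centre of its underside.
- syrup_bottle: Bystander: amber bottle standing, 52 mm across, 105 mm high. Origin at the centre of its underside.
- tall_carton: Bystander: upright carton with a square base, 48 x 48 x 105 mm. Origin at the centre of its underside.

How it is judged:
By the outcome, as a careful person would: the job done as asked, in the order asked, and still so for the second after the job is handed in, with the robot touching nothing.
It also fails if it takes over 67 s, if anything falls off the work surface, if the arm or the gripper's body presses on something with over 40 N, if the wrist force passes 120 N, or if a joint passes its speed limit or range.

ROBOT

A 6-joint arm with a two-finger parallel gripper is mounted at the origin on the work surface. World frame = base frame: x ahead of the robot, y to its left, z up, the work surface at z = 0. Lengths are in mm, angles in rad, forces in N, time in s.
With the tool pointing down it reaches from about 425 to 925 mm from the base axis. Payload 12.5 kg.
Tool frame: the origin (TCP) lies on the centre line of the jaws, within the pads' length; the fingertips stand 8 mm ahead of it and the grasp point (between the pads) lies 11 mm behind it; z points along the fingers, x is the direction in which the jaws open and shut, and the axes are right-handed (so a half turn about z gives the same grasp; the last joint's range is limited). The gripper opens to 85 mm and grips with 20 to 120 N. Pads are 22 mm wide; open, the fingers measure 114 mm over their backs; the gripper's body (76 mm by 85 mm) begins 54 mm behind the grasp point. The pads swing forward as they close: fully open they stand 13 mm farther back than shut.
Start: joints at [-1.287, 0.491, 1.559, -0, 1.092, -0.106], TCP at [237.525, -578.123, 239.327] pointing down, gripper open.
Joint ranges: [-3.1, 3.1], [-0.84, 2.19], [0.05, 2.79], [-1.13, 4.28], [0.06, 2.93], [-2.69, 2.69]. Speed limits (rad/s): [2.22, 2.22, 2.79, 3.14, 3.14, 3.14].

INTERFACE

Orientations are given as a 3x3 rotation matrix whose columns are the frame's x, y, z axes.
In Python, from station import get_obs, vision, robot gives the robot as it stands.
- The arm moves only by the tool carry_out, never from a script. Its argument "targets" is text: rows parted by semicolons, each of 7 numbers parted by spaces: the closure in counts, from 0 (fully open) to 255 (shut), then the shift along the tool's x, y, z in mm, then the turn, a rotation vector about the tool's x, y, z in rad. In form: fingers tx ty tz rx ry rz; .... A call has 1 to 8 rows; each row shifts and turns the commanded pose from where the row before left it, along the tool's axes as they then stand; what a row does not reach is not made up. A row lasts 1/10 s, in which the tool goes at most 50 mm and 8.59 degrees, less where a joint would pass 70% of its speed; a pose out of reach is approached as far as the arm can. A call is refused whole if a number of a shift passes 50 or a number of a turn 0.15, either way. A call with a gripper value outside its range is refused whole. The fingers move at their own pace and stop on an object; the grip force is fixed at half the most. Time passes only in rows, so rows that do not move let the fingers close. It gives the time, the measured TCP pose, the force and the opening at its end, in the units of the state.
- get_obs(): the state, without advancing time (a new reading comes with each control period).
- vision.snapshot(name): name is "scene" or "top"; returns a dict with "img" (480x640x3 uint8, red, green, blue), "z_map" (480x640 float32, mm along the optical axis (not along the pixel's ray), 0 where there is no reading), "fx", "fy", "cx", "cy" (pixels), "R" (3x3) and "t" (3): a world point X has camera coordinates R X + t. Camera axes: x right, y down, z forward; pixel columns grow to the right and rows downward; lengths in mm; the calibration is good to about 2 mm. A picture is of the moment at which its call begins.
- robot.job_done(): hands the job in, once; it reports no verdict.
The state is a dict: "clock": time; "q": joint angles; "qd": joint speeds; "joint_efforts": joint torques, N m; "tcp_pos": TCP position; "orientation": TCP orientation; "force": force on the tool from outside, world axes, zero at the start; "wrist_torque": the same for the moment, N m; "finger_gap": finger opening in mm.
Only numpy, scipy, OpenCV 4.12 (cv2) and the standard library are available. Lean on these libraries where they do the work, as an engineer would, in place of code of your own. Each camera call takes 0.05 s, during which the arm holds its last target. There are 200 camera calls.

## Working session

There is one attempt and no reset: what is moved stays moved. The work goes in short steps, Python scripts to look and compute and a tool call to move; the robot and the scene stay as the last step left them, time stands still between calls to the robot, and variables do not carry over. Pictures are saved under pics/ and viewed, about 8 in all and at most 12, crops included, and the job is handed in when it is done.

Besides the shell and the picture viewer there is one more tool, called as name(argument=value, ...) on one line, values as JSON. carry_out: Moves the arm, as the interface text tells. Its arguments: {"type":"object","properties":{"targets":{"type":"string"}},"required":["targets"]}

```bash
mkdir -p pics; ls; python3 - <<'E'
from station import get_obs, vision, robot
import cv2,numpy as np
for n in("top","scene"):
    s=vision.snapshot(n); np.savez(n+"0.npz",**s); cv2.imwrite(f"pics/{n}0.png",s["img"][:,:,::-1])
    print(n,s["fx"],s["cx"],s["cy"],s["R"].round(3).tolist(),s["t"])
o=get_obs();print(o)
E
```

```text
pics
top 562.9772114582463 323.02151967783846 226.87824530988814 [[-0.003, -1.0, 0.015], [-0.99, 0.001, -0.14], [0.14, -0.015, -0.99]] [ -8.29602632 602.31387287 996.70341674]
scene 563.0644084824377 318.1471240592502 244.71781922220617 [[0.549, 0.836, -0.006], [0.536, -0.357, -0.765], [-0.642, 0.417, -0.644]] [-300.56930004 -252.46925503 1718.69385227]
{'clock': 0.1, 'q': array([-1.28658550e+00,  4.91515342e-01,  1.55938482e+00, -4.64911999e-06,
        1.09171329e+00, -1.05600790e-01]), 'qd': array([-0.00043279, -0.0004637 , -0.0011452 ,  0.00035618, -0.00040839,
       -0.00171805]), 'joint_efforts': array([ 2.42672009e-03, -6.19447374e+01, -2.62026447e+01, -6.93271659e-05,
        2.92570832e-03,  1.16691297e-05]), 'tcp_pos': array([ 237.47451647, -577.92016562,  238.7774677 ]), 'orientation': array([[ 3.80016006e-01, -9.24979865e-01, -2.90191898e-04],
       [-9.24979353e-01, -3.80016103e-01,  9.78689743e-04],
       [-1.01554590e-03, -1.03496253e-04, -9.99999479e-01]]), 'force': array([0.28697865, 0.15296635, 0.18296314]), 'wrist_torque': array([0.00696491, 0.03669343, 0.0393675 ]), 'finger_gap': 85.06310051235987}
```

View pics/top0.png

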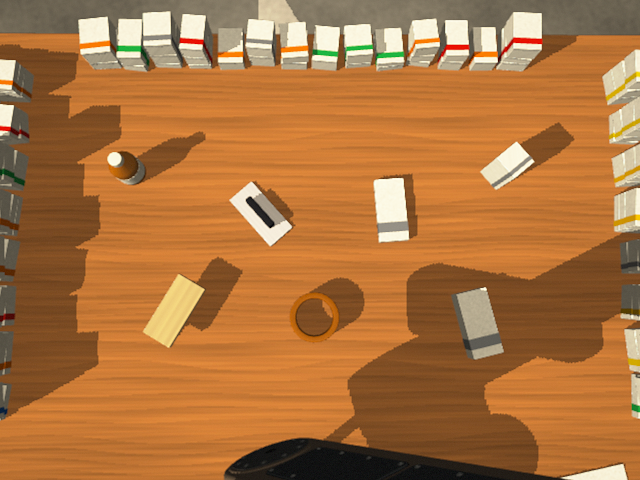

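View pics/scene0.png

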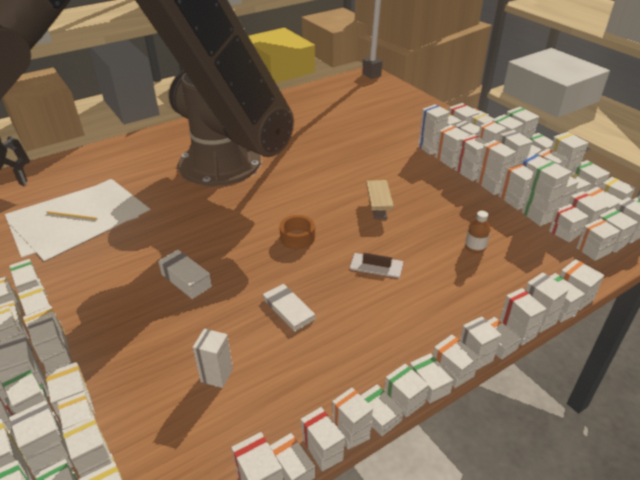

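The top view shows the stand at (174,311), cover plate at (261,213), cartons at (392,210) and (477,323), tape roll at (315,318), bottle at (125,168) and tall carton at (508,165). Next I'll measure them.

```bash
cat > h.py <<'E'
import numpy as np,cv2
from station import get_obs, vision, robot
def cloud(s):
    v,u=np.mgrid[:480,:640]; z=s["z_map"].astype(float)
    c=np.stack([(u-s["cx"])*z/s["fx"],(v-s["cy"])*z/s["fy"],z],-1)
    w=(c-s["t"])@s["R"]; w[z==0]=np.nan
    return w
def rect(w,u,v,lo,hi,r=50):
    m=np.zeros((480,640),np.uint8); a,b=slice(max(v-r,0),v+r),slice(max(u-r,0),u+r)
    m[a,b]=((w[a,b,2]>lo)&(w[a,b,2]<hi))
    n,l,st,_=cv2.connectedComponentsWithStats(m); 
    k=1+np.argmax(st[1:,4]); P=w[l==k]
    (c,sz,an)=cv2.minAreaRect(P[:,:2].astype(np.float32))
    if sz[0]<sz[1]: an+=90; sz=sz[::-1]
    return np.round(c,1),np.round(sz,1),round((an+90)%180-90,2),np.median(P[:,2]).round(1),len(P)
E
python3 - <<'E'
from h import *
s=dict(np.load("top0.npz")); w=cloud(s)
for n,u,v in(("stand",174,311),("cover",261,213),("A",392,210),("B",477,323),("tape",315,318),("tall",508,165),("bottle",125,168),("table",250,380),("table",400,130),('table',120,230)):
    print(n,w[v,u].round(1))
for n,u,v,lo,hi in(("stand",174,311,44,60),("cover",261,213,2,12),("cover",261,213,2,40),("coverhandle",261,213,22,40),("A",392,210,9,50),("B",477,323,9,50),("tape",315,318,30,50),("tall",508,165,95,115),("bottle",125,168,60,120)):
    try:print(n,rect(w,u,v,lo,hi))
    except Exception as e:print(n,e)
E
```

```text
stand [449.8 255.9  55.4]
cover [629.9 105.8  33.1]
A [ 638.1 -141.5   16.8]
B [ 426.3 -287.6   42.9]
tape [435.5   5.3   1.6]
tall [ 704.1 -337.1  103. ]
bottle [704.3 346.2  79.4]
table [ 3.228e+02  1.255e+02 -3.000e-01]
table [ 8.013e+02 -1.630e+02 -5.000e-01]
table [602.6 377.1   0.9]
stand (array([452.2, 257. ]), array([120.7,  57.2]), -30.25, np.float64(52.3), 2191)
cover (array([631.7, 112.3]), array([142.9,  74.1]), 45.63, np.float64(6.1), 1583)
cover (array([631.7, 112.3]), array([142.9,  74.1]), 45.63, np.float64(6.5), 1877)
coverhandle (array([634.6, 108.4]), array([69.9, 14. ]), 41.65, np.float64(31.8), 280)
A (array([ 640.5, -140.7]), array([120.7,  57.2]), 4.14, np.float64(18.2), 1868)
B (array([ 427.4, -292.7]), array([120.7,  57.7]), 13.23, np.float64(43.9), 2390)
tape (array([439.2,   6.2]), array([88.7, 87.7]), 89.9, np.float64(42.3), 865)
tall (array([ 714.6, -350.5]), array([50.8, 48. ]), -50.95, np.float64(104.7), 767)
bottle (array([713.1, 353.1]), array([50.8, 44.1]), -36.26, np.float64(77.4), 656)
```

```bash
cat >> h.py <<'E'
def go(x,y,z,ang,turned=None):
    """tool-frame shift to (x,y,z) with jaw-axis angle ang (deg): first turn about tool z, then shift"""
    o=get_obs(); R=np.array(o["orientation"]); p=np.array(o["tcp_pos"])
    a=np.degrees(np.arctan2(R[1,0],R[0,0])); d=(ang-a+180)%360-180
    t=np.radians(ang); c,s=np.cos(t),np.sin(t)
    T=np.array([[c,s,0],[s,-c,0],[0,0,-1.]])
    print("at",p.round(1),"ang",round(a,2),"tilt",R[:2,2].round(4),"gap",round(o["finger_gap"],1),"F",np.round(o["force"],1),"t",o["clock"],"q6",round(o["q"][5],2))
    rv=cv2.Rodrigues(R.T@T)[0].ravel()
    print("turn rz",round(np.radians(-d),4),"rotvec",rv.round(4),"shift",(T.T@(np.array([x,y,z])-p)).round(1))
E
python3 -c "
from h import *
go(427.4,-292.7,120,-76.77)"
```

```text
at [ 237.5 -577.9  238.8] ang -67.67 tilt [-0.0003  0.001 ] gap 85.1 F [0.3 0.2 0.2] t 0.1 q6 -0.11
turn rz 0.1589 rotvec [-0.      0.001   0.1589] shift [-234.2 -250.2  118.8]
```

carry_out(targets="0 0 0 0 0 0 0.08; 0 0 0 0 0 0 0.079; 0 -24 -25 12 0 0 0; 0 -24 -25 12 0 0 0; 0 -24 -25 12 0 0 0; 0 -24 -25 12 0 0 0; 0 -24 -25 12 0 0 0; 0 -24 -25 12 0 0 0")

```text
clock: 0.9
tcp_pos: [351.1, -402.3, 166.7]
orientation: [[0.229, -0.974, -0.0], [-0.974, -0.229, 0.0], [-0.0, 0.0, -1.0]]
force: [0.6, -0.3, 0.7]
finger_gap: 85.1
```

carry_out(targets="0 -24 -25 12 0 0 0; 0 -24 -25 12 0 0 0; 0 -24 -25 12 0 0 0; 0 -18 -25 11 0 0 0; 0 0 0 0 0 0 0; 0 0 0 0 0 0 0")

```text
clock: 1.5
tcp_pos: [427.6, -292.8, 120.1]
orientation: [[0.23, -0.973, -0.001], [-0.973, -0.23, 0.0], [-0.0, 0.0, -1.0]]
force: [0.4, -0.2, 0.1]
finger_gap: 85.3
```

```bash
python3 -c "
from h import *
go(427.4,-292.7,14,-76.77)"
```

```text
at [ 427.6 -292.8  120.1] ang -76.69 tilt [-0.0005  0.0003] gap 85.3 F [ 0.4 -0.2  0.1] t 1.5 q6 0.61
turn rz 0.0014 rotvec [0.0004 0.0004 0.0014] shift [-1.000e-01  1.000e-01  1.061e+02]
```

carry_out(targets="0 0 0 30 0 0 0; 0 0 0 30 0 0 0; 0 0 0 25 0 0 0; 0 0 0 15 0 0 0; 0 0 0 6 0 0 0; 0 0 0 0 0 0 0; 255 0 0 0 0 0 0; 255 0 0 0 0 0 0")

```text
clock: 2.3
tcp_pos: [427.6, -293.6, 15.3]
orientation: [[0.229, -0.974, 0.001], [-0.974, -0.229, -0.001], [0.001, -0.001, -1.0]]
force: [-0.8, -0.3, 0.7]
finger_gap: 58.8
```

carry_out(targets="255 0 0 0 0 0 0; 255 0 0 0 0 0 0; 255 0 0 0 0 0 0; 255 0 0 0 0 0 0; 255 0 0 0 0 0 0; 255 0 0 0 0 0 0")

```text
clock: 2.9
tcp_pos: [427.7, -293.6, 15.4]
orientation: [[0.229, -0.973, 0.001], [-0.973, -0.229, -0.001], [0.002, -0.001, -1.0]]
force: [-1.9, -0.6, 6.3]
finger_gap: 54.9
```

carry_out(targets="255 0 0 -10 0 0 0; 255 0 0 -25 0 0 0; 255 0 0 -35 0 0 0; 255 0 0 -40 0 0 0; 255 0 0 -40 0 0 0; 255 0 0 -25 0 0 0; 255 0 0 -10 0 0 -0.05; 255 0 0 0 0 0 -0.1")

```text
clock: 3.7
tcp_pos: [427.7, -293.3, 202.2]
orientation: [[0.374, -0.927, 0.003], [-0.927, -0.374, -0.003], [0.004, -0.002, -1.0]]
force: [-0.2, -0.1, -1.3]
finger_gap: 55.6
```

carry_out(targets="255 0 0 0 0 0 -0.14; 255 0 0 0 0 0 -0.14; 255 0 0 0 0 0 -0.14; 255 0 0 0 0 0 -0.14; 255 0 0 0 0 0 -0.14; 255 0 0 0 0 0 -0.14; 255 0 0 0 0 0 -0.14; 255 0 0 0 0 0 -0.14")

```text
clock: 4.5
tcp_pos: [427.2, -292.9, 200.3]
orientation: [[0.998, -0.064, 0.001], [-0.064, -0.998, -0.001], [0.001, 0.001, -1.0]]
force: [-0.1, 0.3, -0.8]
finger_gap: 55.4
```

carry_out(targets="255 0 0 0 0 0 -0.14; 255 0 0 0 0 0 -0.14; 255 0 0 0 0 0 -0.14; 255 0 0 0 0 0 -0.14; 255 0 0 0 0 0 -0.14; 255 0 0 0 0 0 -0.14; 255 0 0 0 0 0 -0.14; 255 0 0 0 0 0 -0.13")

```text
clock: 5.3
tcp_pos: [427.2, -292.9, 200.3]
orientation: [[0.501, 0.865, 0.001], [0.865, -0.501, -0.001], [-0.0, 0.001, -1.0]]
force: [0.2, 0.8, -0.1]
finger_gap: 54.9
```

```bash
python3 -c "
from h import *
go(540,0,200,59.75);go(452.2,257,200,59.75)"
```

```text
at [ 427.2 -292.9  200.3] ang 59.93 tilt [ 0.0006 -0.0006] gap 54.9 F [ 0.2  0.8 -0.1] t 5.3 q6 -1.77
turn rz 0.0031 rotvec [0.0008 0.0002 0.0031] shift [ 3.098e+02 -5.010e+01  3.000e-01]
at [ 427.2 -292.9  200.3] ang 59.93 tilt [ 0.0006 -0.0006] gap 54.9 F [ 0.2  0.8 -0.1] t 5.3 q6 -1.77
turn rz 0.0031 rotvec [0.0008 0.0002 0.0031] shift [ 4.876e+02 -2.554e+02  3.000e-01]
```

carry_out(targets="255 15 -2 0 0 0 0; 255 30 -5 0 0 0 0; 255 40 -6 0 0 0 0; 255 40 -6 0 0 0 0; 255 40 -6 0 0 0 0; 255 40 -6 0 0 0 0; 255 40 -6 0 0 0 0; 255 40 -13 0 0 0 0")

```text
clock: 6.1
tcp_pos: [529.0, -19.7, 200.0]
orientation: [[0.509, 0.861, 0.001], [0.861, -0.509, -0.0], [0.0, 0.001, -1.0]]
force: [0.8, -0.9, -0.9]
finger_gap: 54.9
```

carry_out(targets="255 28 -20 0 0 0 0; 255 28 -28 0 0 0 0; 255 28 -32 0 0 0 0; 255 28 -32 0 0 0 0; 255 28 -32 0 0 0 0; 255 28 -32 0 0 0 0; 255 20 -20 0 0 0 0; 255 9 -9 0 0 0 0")

```text
clock: 6.9
tcp_pos: [449.9, 254.2, 199.9]
orientation: [[0.507, 0.862, 0.0], [0.862, -0.507, 0.0], [0.001, 0.0, -1.0]]
force: [0.7, 1.0, -0.8]
finger_gap: 55.1
```

carry_out(targets="255 0 0 0 0 0 0.003; 255 0 0 0 0 0 0; 255 0 0 0 0 0 0")

```text
clock: 7.2
tcp_pos: [451.7, 250.7, 199.4]
orientation: [[0.51, 0.86, -0.0], [0.86, -0.51, -0.0], [-0.0, 0.0, -1.0]]
force: [-0.2, 0.1, -0.9]
finger_gap: 55.5
```

```bash
python3 -c "
from h import *
go(452.2,257,90,59.75)
s=vision.snapshot('top');w=cloud(s)
p=s['R']@[452,257,215]+s['t'];u,v=int(p[0]/p[2]*s['fx']+s['cx']),int(p[1]/p[2]*s['fy']+s['cy']);print(u,v)
cv2.imwrite('pics/top1.png',s['img'][:,:,::-1])
s=vision.snapshot('scene');cv2.imwrite('pics/sc1.png',s['img'][80:340,240:560,::-1].repeat(2,0).repeat(2,1))
"
```

```text
at [451.7 250.7 199.4] ang 59.31 tilt [-0.     -0.0002] gap 55.5 F [-0.2  0.1 -0.9] t 7.2 q6 -0.66
turn rz -0.0077 rotvec [ 0.0001  0.0002 -0.0077] shift [  5.7  -2.7 109.4]
146 310
```

View pics/sc1.png

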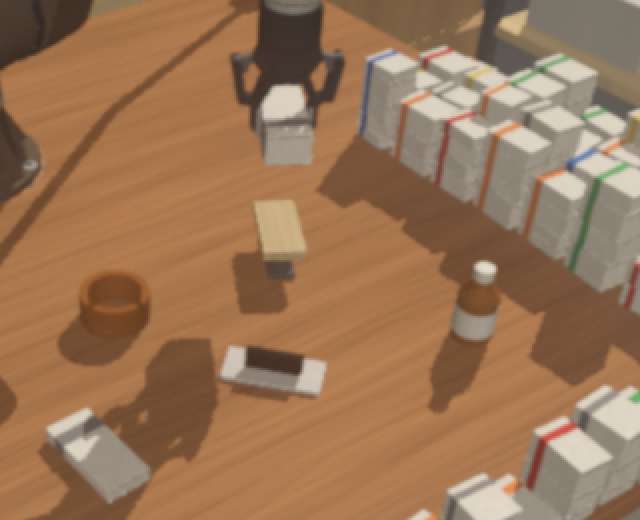

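The carton hangs level above the stand (crop ~(285,125) over (280,230)). I'll correct xy and then lower it.

carry_out(targets="255 3 -1.5 20 0 0 -0.0077; 255 2.7 -1.2 25 0 0 0; 255 0 0 30 0 0 0; 255 0 0 20 0 0 0; 255 0 0 12 0 0 0; 255 0 0 2 0 0 0; 255 0 0 0 0 0 0; 255 0 0 0 0 0 0")

```text
clock: 8.1
tcp_pos: [452.5, 258.0, 91.2]
orientation: [[0.502, 0.865, 0.001], [0.865, -0.502, 0.0], [0.001, 0.001, -1.0]]
force: [0.0, -0.3, -1.4]
finger_gap: 55.3
```

```bash
python3 -c "
from h import *
go(452.2,257,67.5,59.75)"
```

```text
at [452.5 258.   91.2] ang 59.84 tilt [0.0014 0.0005] gap 55.3 F [ 0.  -0.3 -1.4] t 8.1 q6 -0.65
turn rz 0.0016 rotvec [ 0.0009 -0.0011  0.0016] shift [-1.   0.2 23.7]
```

carry_out(targets="255 -1 0.2 8 0 0 0.0016; 255 0 0 8 0 0 0; 255 0 0 4 0 0 0; 255 0 0 2 0 0 0; 255 0 0 1 0 0 0; 255 0 0 0.5 0 0 0; 255 0 0 0 0 0 0; 255 0 0 0 0 0 0")

```text
clock: 8.9
tcp_pos: [451.5, 256.9, 67.4]
orientation: [[0.504, 0.864, 0.0], [0.864, -0.504, -0.0], [-0.0, 0.0, -1.0]]
force: [-3.0, -3.2, 9.6]
finger_gap: 55.1
```

```bash
python3 -c "
from h import *
go(452.2,257,67.5,59.75)"
```

```text
at [451.5 256.9  67.4] ang 59.76 tilt [ 0.0001 -0.0001] gap 55.1 F [-3.  -3.2  9.6] t 8.9 q6 -0.65
turn rz 0.0003 rotvec [0.0001 0.     0.0003] shift [ 0.5  0.5 -0.1]
```

carry_out(targets="0 0 0 0 0 0 0; 0 0 0 0 0 0 0; 0 0 0 0 0 0 0; 0 0 0 0 0 0 0; 0 0 0 -10 0 0 0; 0 0 0 -20 0 0 0; 0 0 0 -40 0 0 0; 0 0 0 -40 0 0 0")

```text
clock: 9.7
tcp_pos: [451.3, 256.8, 178.3]
orientation: [[0.504, 0.864, -0.001], [0.864, -0.504, -0.001], [-0.001, -0.001, -1.0]]
force: [0.4, -0.1, 0.2]
finger_gap: 85.2
```

```bash
python3 -c "
from h import *
go(640.5,-140.7,120,-85.86)"
```

```text
at [451.3 256.8 178.3] ang 59.76 tilt [-0.001  -0.0005] gap 85.2 F [ 0.4 -0.1  0.2] t 9.7 q6 -0.65
turn rz 2.5416 rotvec [1.0000e-03 1.2000e-03 2.5416e+00] shift [ 410.1 -160.    58.3]
```

```bash
python3 -c "
from h import *
go(640.5,-140.7,120,94.14)"
```

```text
at [451.3 256.8 178.3] ang 59.76 tilt [-0.001  -0.0005] gap 85.2 F [ 0.4 -0.1  0.2] t 9.7 q6 -0.65
turn rz -0.6 rotvec [-0.0009  0.0008 -0.6   ] shift [-410.1  160.    58.3]
```

carry_out(targets="0 0 0 0 0 0 -0.12; 0 0 0 0 0 0 -0.12; 0 0 0 0 0 0 -0.12; 0 0 0 0 0 0 -0.12; 0 0 0 0 0 0 -0.12; 0 -20 8 0 0 0 0; 0 -35 14 5 0 0 0; 0 -35 14 5 0 0 0")

```text
clock: 10.5
tcp_pos: [494.4, 169.1, 167.5]
orientation: [[-0.074, 0.997, 0.001], [0.997, 0.074, 0.0], [0.0, 0.001, -1.0]]
force: [1.3, 0.0, 0.4]
finger_gap: 85.3
```

carry_out(targets="0 -40 16 5 0 0 0; 0 -40 16 5 0 0 0; 0 -40 16 5 0 0 0; 0 -40 16 5 0 0 0; 0 -40 16 5 0 0 0; 0 -40 16 5 0 0 0; 0 -40 16 8 0 0 0; 0 -25 8 8 0 0 0")

```text
clock: 11.3
tcp_pos: [636.9, -128.6, 121.3]
orientation: [[-0.071, 0.997, 0.001], [0.997, 0.071, -0.001], [-0.001, 0.001, -1.0]]
force: [0.1, 0.1, -0.1]
finger_gap: 85.3
```

carry_out(targets="0 -15 4 2 0 0 0; 0 0 0 0 0 0 0; 0 0 0 0 0 0 0")

```text
clock: 11.6
tcp_pos: [640.5, -139.6, 119.3]
orientation: [[-0.072, 0.997, -0.0], [0.997, 0.072, 0.0], [0.0, -0.0, -1.0]]
force: [-0.9, 0.7, 0.1]
finger_gap: 85.4
```

```bash
python3 - <<'E'
from h import *
s=vision.snapshot('top');w=cloud(s)
cv2.imwrite('pics/top2.png',s['img'][:,:,::-1])
print("thick",rect(w,165,308,86,106))
print("any stand-height",rect(w,165,308,40,62))
print("thin",rect(w,392,210,9,30))
print("handle",rect(w,261,213,22,40))
go(640.5,-140.7,10,94.14)
E
```

```text
thick (array([505.8, 250.7]), array([38.8, 17.2]), -69.22, np.float64(96.4), 93)
any stand-height (array([509.9, 237.8]), array([29.1,  1.3]), 59.82, np.float64(51.4), 23)Traceback (most recent call last):
  File "<stdin>", line 6, in <module>
  File "h.py", line 12, in rect
    k=1+np.argmax(st[1:,4]); P=w[l==k]
        ~~~~~~~~~^^^^^^^^^^
    return _wrapfunc(a, 'argmax', axis=axis, out=out, **kwds)
    return bound(*args, **kwds)
ValueError: attempt to get argmax of an empty sequence
```

View pics/top2.png

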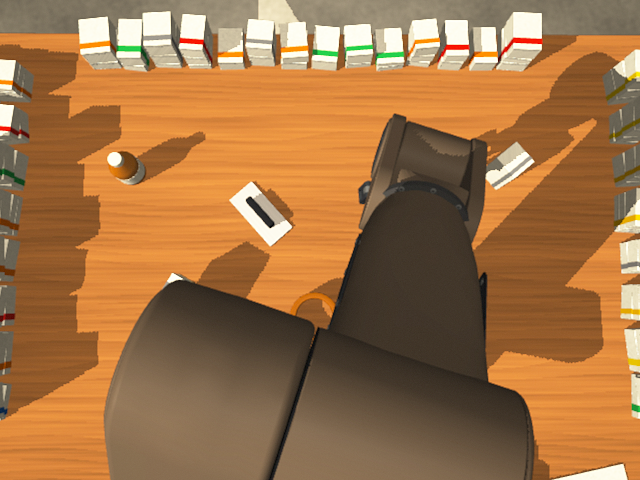

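The arm hides the pile in the top view (only a corner shows at (175,280)), so I'll use the scene camera and compare with the stand in its first image.

```bash
python3 - <<'E'
from h import *
s0=dict(np.load("scene0.npz"));w0=cloud(s0)
print("stand0",rect(w0,380,195,44,60,40));print("thin0",rect(w0,290,308,10,30,40))
print("thin0",rect(w0,290,308,10,30,40));print("handle0",rect(w0,377,262,24,40,40))
s=vision.snapshot('scene');w=cloud(s);np.savez("scene2.npz",**s)
cv2.imwrite('pics/sc2.png',s['img'][:,:,::-1])
print("thick",rect(w,380,170,88,104,50))
go(640.5,-140.7,10,94.14)
E
```

```text
stand0 (array([455.2, 256.5]), array([128.2,  56.9]), -29.91, np.float64(51.2), 597)
thin0 (array([ 644.2, -140.5]), array([122.4,  59.3]), 3.83, np.float64(17.5), 1112)
thin0 (array([ 644.2, -140.5]), array([122.4,  59.3]), 3.83, np.float64(17.5), 1112)
handle0 (array([638.7, 107.5]), array([68.5, 20.1]), 37.65, np.float64(30.5), 169)
thick (array([455.4, 255.2]), array([128.9,  56.9]), -30.48, np.float64(95.3), 598)
at [ 640.6 -139.   119.5] ang 94.21 tilt [ 0.0003 -0.    ] gap 85.3 F [ 0.1 -0.  -0.2] t 11.7 q6 -1.96
turn rz 0.0013 rotvec [0.0003 0.     0.0013] shift [ -1.7  -0.2 109.5]
```

View pics/sc2.png

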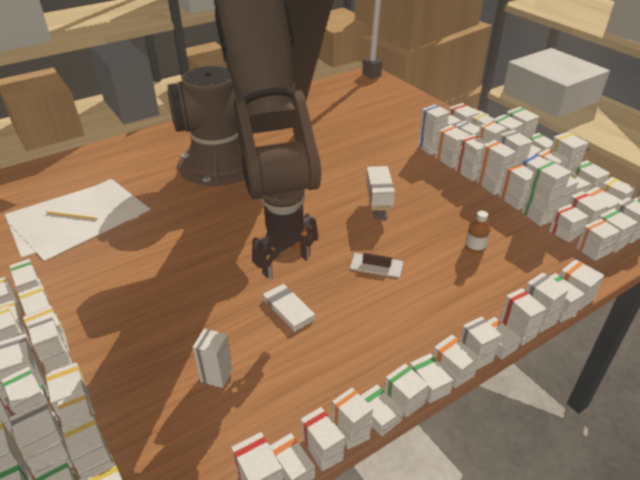

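The scene view shows the thick carton square on the stand at (380,190), agreeing to about 1 mm. Next is the thin carton.

carry_out(targets="0 -1.5 0 20 0 0 0.001; 0 0 0 30 0 0 0; 0 0 0 25 0 0 0; 0 0 0 15 0 0 0; 0 0 0 10 0 0 0; 0 0 0 4 0 0 0; 0 0 0 0 0 0 0; 0 0 0 0 0 0 0")

```text
clock: 12.5
tcp_pos: [641.4, -142.0, 15.8]
orientation: [[-0.071, 0.997, 0.001], [0.997, 0.071, -0.001], [-0.001, 0.001, -1.0]]
force: [-0.2, -0.7, 0.5]
finger_gap: 85.3
```

```bash
python3 -c "
from h import *
go(640.5,-140.7,10,94.14)"
```

```text
at [ 641.4 -142.    15.8] ang 94.09 tilt [ 0.0013 -0.0005] gap 85.3 F [-0.2 -0.7  0.5] t 12.5 q6 -1.96
turn rz -0.0008 rotvec [ 0.0013  0.0006 -0.0008] shift [ 1.3 -0.8  5.8]
```

carry_out(targets="0 0.6 -0.5 3 0 0 0; 0 0 0 2 0 0 0; 0 0 0 0 0 0 0; 255 0 0 0 0 0 0; 255 0 0 0 0 0 0; 255 0 0 0 0 0 0; 255 0 0 0 0 0 0; 255 0 0 0 0 0 0")

```text
clock: 13.3
tcp_pos: [640.7, -141.5, 10.3]
orientation: [[-0.071, 0.997, 0.001], [0.997, 0.071, -0.0], [-0.0, 0.001, -1.0]]
force: [0.6, -0.1, 5.6]
finger_gap: 54.2
```

carry_out(targets="255 0 0 0 0 0 0; 255 0 0 0 0 0 0; 255 0 0 0 0 0 0")

```text
clock: 13.6
tcp_pos: [640.7, -141.5, 10.3]
orientation: [[-0.071, 0.997, 0.001], [0.997, 0.071, -0.0], [-0.0, 0.001, -1.0]]
force: [-1.4, -0.2, 5.7]
finger_gap: 54.5
```

carry_out(targets="255 0 0 -5 0 0 0; 255 0 0 -15 0 0 0; 255 0 0 -30 0 0 0; 255 0 0 -40 0 0 0; 255 0 0 -40 0 0 0; 255 0 0 -35 0 0 0; 255 0 0 -20 0 0 0.06; 255 0 0 -5 0 0 0.12")

```text
clock: 14.4
tcp_pos: [641.0, -141.5, 204.0]
orientation: [[0.111, 0.994, 0.005], [0.994, -0.111, -0.002], [-0.001, 0.005, -1.0]]
force: [0.5, -0.2, -0.6]
finger_gap: 54.4
```

carry_out(targets="255 0 0 0 0 0 0.14; 255 0 0 0 0 0 0.14; 255 0 0 0 0 0 0.1; 255 0 0 0 0 0 0.04; 255 0 0 0 0 0 0; 255 0 0 0 0 0 0")

```text
clock: 15.0
tcp_pos: [640.3, -141.3, 200.4]
orientation: [[0.503, 0.864, 0.0], [0.864, -0.503, -0.0], [0.0, 0.0, -1.0]]
force: [-0.0, -0.1, -0.6]
finger_gap: 54.2
```

```bash
python3 -c "
from h import *
go(452.2,257,200,59.75)"
```

```text
at [ 640.3 -141.3  200.4] ang 59.79 tilt [ 0.0004 -0.0002] gap 54.2 F [-0.  -0.1 -0.6] t 15.0 q6 -1.36
turn rz 0.0007 rotvec [ 0.0005 -0.      0.0007] shift [ 249.3 -363.2    0.4]
```

carry_out(targets="255 10 -14 0 0 0 0; 255 20 -29 0 0 0 0; 255 22 -32 0 0 0 0; 255 22 -32 0 0 0 0; 255 22 -32 0 0 0 0; 255 22 -32 0 0 0 0; 255 22 -32 0 0 0 0; 255 22 -32 0 0 0 0")

```text
clock: 15.8
tcp_pos: [517.6, 118.9, 200.0]
orientation: [[0.504, 0.864, 0.0], [0.864, -0.504, 0.0], [0.0, 0.0, -1.0]]
force: [0.8, -0.1, -0.7]
finger_gap: 54.4
```

carry_out(targets="255 22 -32 0 0 0 0; 255 22 -32 0 0 0 0; 255 22 -33 0 0 0 0; 255 14 -20 0 0 0 0; 255 7 -11 0 0 0 0; 255 0 0 0 0 0 0; 255 0 0 0 0 0 0; 255 0 0 0 0 0 0")

```text
clock: 16.6
tcp_pos: [453.0, 255.9, 199.8]
orientation: [[0.505, 0.863, 0.0], [0.863, -0.505, -0.0], [-0.0, 0.0, -1.0]]
force: [0.5, -0.4, -0.5]
finger_gap: 54.2
```

```bash
python3 -c "
from h import *
go(452.2,257,126,59.75)"
```

```text
at [453.  255.9 199.8] ang 59.65 tilt [ 0.     -0.0002] gap 54.2 F [ 0.5 -0.4 -0.5] t 16.6 q6 -0.65
turn rz -0.0017 rotvec [ 0.0001  0.0002 -0.0017] shift [ 0.5 -1.2 73.8]
```

carry_out(targets="255 0.5 -1.2 15 0 0 -0.0017; 255 0 0 22 0 0 0; 255 0 0 18 0 0 0; 255 0 0 12 0 0 0; 255 0 0 7 0 0 0; 255 0 0 0 0 0 0; 255 0 0 0 0 0 0; 255 0 0 0 0 0 0")

```text
clock: 17.4
tcp_pos: [452.2, 257.9, 126.4]
orientation: [[0.503, 0.864, 0.001], [0.864, -0.503, 0.0], [0.001, 0.001, -1.0]]
force: [0.3, 0.1, -0.5]
finger_gap: 54.0
```

```bash
python3 -c "
from h import *
go(452.2,257,106,59.75)"
```

```text
at [452.2 257.9 126.4] ang 59.8 tilt [0.0011 0.0004] gap 54.0 F [ 0.3  0.1 -0.5] t 17.4 q6 -0.65
turn rz 0.0009 rotvec [ 0.0008 -0.0009  0.0009] shift [-0.7  0.5 20.4]
```

carry_out(targets="255 -0.7 0.5 7 0 0 0.001; 255 0 0 6 0 0 0; 255 0 0 3 0 0 0; 255 0 0 2 0 0 0; 255 0 0 1 0 0 0; 255 0 0 0.5 0 0 0; 255 0 0 0 0 0 0; 255 0 0 0 0 0 0")

```text
clock: 18.2
tcp_pos: [452.0, 257.0, 106.4]
orientation: [[0.504, 0.864, 0.0], [0.864, -0.504, 0.0], [0.0, 0.0, -1.0]]
force: [-0.7, -0.9, -1.0]
finger_gap: 54.4
```

```bash
python3 -c "
from h import *
go(452.2,257,106,59.75)"
```

```text
at [452.  257.  106.4] ang 59.75 tilt [0.0002 0.    ] gap 54.4 F [-0.7 -0.9 -1. ] t 18.2 q6 -0.65
turn rz -0.0 rotvec [ 0.0002 -0.0001 -0.    ] shift [0.2 0.2 0.4]
```

Not touching yet; I'll go down in fine steps.

carry_out(targets="255 0 0 0.5 0 0 0; 255 0 0 0 0 0 0; 255 0 0 0 0 0 0")

```text
clock: 18.5
tcp_pos: [452.0, 257.0, 106.2]
orientation: [[0.504, 0.864, 0.001], [0.864, -0.504, 0.0], [0.0, 0.0, -1.0]]
force: [-0.3, -0.2, 5.5]
finger_gap: 54.1
```

carry_out(targets="255 0 0 0.4 0 0 0; 255 0 0 0 0 0 0; 255 0 0 0 0 0 0")

```text
clock: 18.8
tcp_pos: [452.0, 256.9, 106.2]
orientation: [[0.504, 0.864, 0.001], [0.864, -0.504, 0.0], [0.001, 0.001, -1.0]]
force: [-2.6, -2.1, 11.1]
finger_gap: 54.3
```

carry_out(targets="0 0 0 -0.5 0 0 0; 0 0 0 0 0 0 0; 0 0 0 0 0 0 0; 0 0 0 0 0 0 0; 0 0 0 -10 0 0 0; 0 0 0 -20 0 0 0; 0 0 0 -35 0 0 0; 0 0 0 -20 0 0 0")

```text
clock: 19.6
tcp_pos: [452.3, 257.1, 193.5]
orientation: [[0.504, 0.864, 0.002], [0.864, -0.504, 0.001], [0.002, 0.001, -1.0]]
force: [0.6, -0.2, -0.1]
finger_gap: 85.6
```

carry_out(targets="0 0 0 0 0 0 -0.14; 0 0 0 0 0 0 -0.14; 0 0 0 0 0 0 -0.14; 0 0 0 0 0 0 -0.14; 0 0 0 0 0 0 -0.14; 0 0 0 0 0 0 -0.14; 0 0 0 0 0 0 -0.14; 0 0 0 0 0 0 -0.14")

```text
clock: 20.4
tcp_pos: [451.9, 256.9, 191.5]
orientation: [[-0.563, 0.827, 0.0], [0.827, 0.563, 0.0], [-0.0, 0.0, -1.0]]
force: [-0.3, -0.2, 0.5]
finger_gap: 85.1
```

```bash
python3 - <<'E'
from h import *
s=dict(np.load("top0.npz"));w=cloud(s)
hsv=cv2.cvtColor(s["img"],cv2.COLOR_RGB2HSV)
m=np.zeros((480,640),np.uint8);a,b=slice(170,255),slice(220,305)
m[a,b]=(hsv[a,b,1]<70)&(hsv[a,b,2]>120)
n,l,st,_=cv2.connectedComponentsWithStats(m);k=1+np.argmax(st[1:,4]);print(st[k])
v,u=np.where(l==k)
d=np.stack([(u-s["cx"])/s["fx"],(v-s["cy"])/s["fy"],np.ones(len(u))],-1)@s["R"]
C=-s["R"].T@s["t"]; P=C+d*((6-C[2])/d[:,2])[:,None]
print(cv2.minAreaRect(P[:,:2].astype(np.float32)))
for lo in(27,29): print(rect(w,261,213,lo,40))
go(634.6,108.4,120,131.65)
E
```

```text
[ 230  182   62   64 1516]
((633.9308471679688, 108.96464538574219), (120.14820861816406, 56.10676193237305), 41.71693420410156)
(array([634.6, 108.4]), array([69.9, 14. ]), 41.73, np.float64(31.9), 275)
(array([634.6, 108.3]), array([68.9, 13.8]), 41.84, np.float64(32.0), 252)
at [451.9 256.9 191.5] ang 124.25 tilt [0.0004 0.0001] gap 85.1 F [-0.3 -0.2  0.5] t 20.4 q6 -1.78
turn rz -0.1291 rotvec [ 0.0004  0.0002 -0.1291] shift [-232.4   37.8   71.5]
```

carry_out(targets="0 0 0 0 0 0 -0.13; 0 -20 3 0 0 0 0; 0 -35 6 10 0 0 0; 0 -35 6 10 0 0 0; 0 -35 6 10 0 0 0; 0 -35 6 10 0 0 0; 0 -35 6 10 0 0 0; 0 -27 4 12 0 0 0")

```text
clock: 21.2
tcp_pos: [628.0, 113.3, 129.3]
orientation: [[-0.66, 0.751, 0.001], [0.751, 0.66, -0.0], [-0.001, 0.001, -1.0]]
force: [-0.2, 0.3, 0.2]
finger_gap: 85.3
```

carry_out(targets="0 -10 1 10 0 0 0; 0 0 0 0 0 0 0; 0 0 0 0 0 0 0; 0 0 0 0 0 0 0")

```text
clock: 21.6
tcp_pos: [633.1, 108.9, 119.7]
orientation: [[-0.662, 0.75, 0.001], [0.75, 0.662, 0.0], [-0.0, 0.0, -1.0]]
force: [0.0, -0.3, 0.2]
finger_gap: 85.5
```

```bash
python3 - <<'E'
from h import *
go(634.2,108.7,17,131.72)
for n in("top","scene"):
    s=vision.snapshot(n);np.savez(n+"3.npz",**s);w=cloud(s)
    p=s['R']@[452,257,114]+s['t'];u,v=int(p[0]/p[2]*s['fx']+s['cx']),int(p[1]/p[2]*s['fy']+s['cy'])
    print(n,u,v,rect(w,u,v,106,122))
    if n=="top": a=s["img"][max(v-75,0):v+75,u-100:u+100]
    else: b=s["img"][v-75:v+75,u-100:u+100]
cv2.imwrite("pics/p3.png",np.hstack([cv2.resize(x,(400,300)) for x in(a,b)])[:,:,::-1])
E
```

```text
at [633.1 108.9 119.7] ang 131.43 tilt [0.0005 0.    ] gap 85.5 F [ 0.  -0.3  0.2] t 21.6 q6 -2.23
turn rz -0.005 rotvec [ 0.0004  0.0003 -0.005 ] shift [ -0.9   0.6 102.7]Traceback (most recent call last):
  File "<stdin>", line 6, in <module>
  File "h.py", line 12, in rect
    k=1+np.argmax(st[1:,4]); P=w[l==k]
        ~~~~~~~~~^^^^^^^^^^
    return _wrapfunc(a, 'argmax', axis=axis, out=out, **kwds)
    return bound(*args, **kwds)
ValueError: attempt to get argmax of an empty sequence
```

```bash
python3 - <<'E'
from h import *
s=vision.snapshot("scene");np.savez("scene3.npz",**s);w=cloud(s)
p=s['R']@[452,257,114]+s['t'];u,v=int(p[0]/p[2]*s['fx']+s['cx']),int(p[1]/p[2]*s['fy']+s['cy'])
try: print(u,v,rect(w,u,v,106,122))
except Exception as e: print(e)
cv2.imwrite("pics/p3.png",cv2.resize(s["img"][v-60:v+90,u-80:u+120],(800,600),interpolation=cv2.INTER_CUBIC)[:,:,::-1])
E
```

```text
attempt to get argmax of an empty sequence
```

View pics/p3.png

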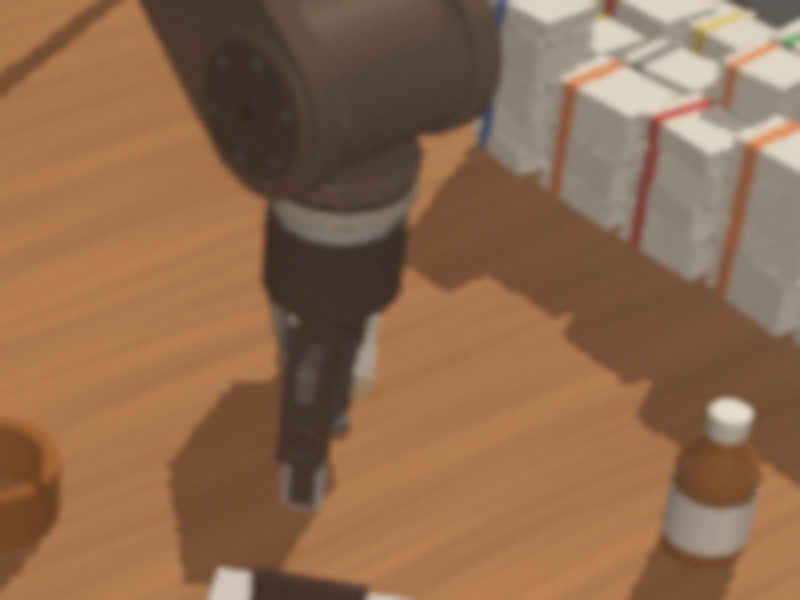

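The gripper (crop ~(310,400)) hides the pile from here, so I'll check it after lifting the plate.

carry_out(targets="0 -0.9 0.5 20 0 0 -0.005; 0 0 0 30 0 0 0; 0 0 0 25 0 0 0; 0 0 0 15 0 0 0; 0 0 0 10 0 0 0; 0 0 0 1 0 0 0; 0 0 0 0 0 0 0; 0 0 0 0 0 0 0")

```text
clock: 22.5
tcp_pos: [635.3, 107.6, 19.0]
orientation: [[-0.665, 0.747, 0.002], [0.747, 0.665, 0.0], [-0.001, 0.001, -1.0]]
force: [0.3, 0.2, 0.1]
finger_gap: 85.2
```

```bash
python3 - <<'E'
from h import *
go(634.2,108.7,17,131.72)
E
```

```text
at [635.3 107.6  19. ] ang 131.65 tilt [0.0017 0.    ] gap 85.2 F [0.3 0.2 0.1] t 22.5 q6 -2.23
turn rz -0.0012 rotvec [ 0.0013  0.0011 -0.0011] shift [ 1.5 -0.1  2. ]
```

carry_out(targets="0 1 -0.1 2 0 0 0; 0 0 0 0 0 0 0; 255 0 0 0 0 0 0; 255 0 0 0 0 0 0; 255 0 0 0 0 0 0; 255 0 0 0 0 0 0; 255 0 0 0 0 0 0; 255 0 0 0 0 0 0")

```text
clock: 23.3
tcp_pos: [634.1, 108.3, 16.1]
orientation: [[-0.665, 0.747, 0.0], [0.747, 0.665, -0.0], [-0.0, 0.0, -1.0]]
force: [-0.8, 0.2, 1.8]
finger_gap: 13.1
```

carry_out(targets="255 0 0 0 0 0 0; 255 0 0 0 0 0 0; 255 0 0 0 0 0 0; 255 0 0 0 0 0 0; 255 0 0 0 0 0 0; 255 0 0 0 0 0 0")

```text
clock: 23.9
tcp_pos: [634.1, 108.3, 16.0]
orientation: [[-0.665, 0.747, 0.0], [0.747, 0.665, -0.0], [-0.0, 0.0, -1.0]]
force: [-0.8, 0.4, 4.5]
finger_gap: 12.8
```

```bash
python3 - <<'E'
from h import *
go(634.2,108.7,17,131.72)
E
```

```text
at [634.1 108.3  16. ] ang 131.65 tilt [ 0.0003 -0.    ] gap 12.8 F [-0.8  0.4  4.5] t 23.9 q6 -2.23
turn rz -0.0012 rotvec [ 0.0002  0.0002 -0.0012] shift [ 0.2  0.4 -1. ]
```

carry_out(targets="255 0 0 -5 0 0 0; 255 0 0 -15 0 0 0; 255 0 0 -30 0 0 0; 255 0 0 -40 0 0 0; 255 0 0 -40 0 0 0; 255 0 0 -40 0 0 0; 255 0 0 -20 0 0 0.06; 255 0 0 -5 0 0 0.12")

```text
clock: 24.7
tcp_pos: [634.5, 108.3, 215.1]
orientation: [[-0.518, 0.855, 0.005], [0.855, 0.518, 0.0], [-0.002, 0.004, -1.0]]
force: [0.2, 0.3, -1.7]
finger_gap: 12.5
```

carry_out(targets="255 0 0 0 0 0 0.14; 255 0 0 0 0 0 0.14; 255 0 0 0 0 0 0.14; 255 0 0 0 0 0 0.14; 255 0 0 0 0 0 0.14; 255 0 0 0 0 0 0.14; 255 0 0 0 0 0 0.14; 255 0 0 0 0 0 0.095")

```text
clock: 25.5
tcp_pos: [633.7, 108.2, 211.7]
orientation: [[0.509, 0.861, 0.0], [0.861, -0.509, -0.0], [-0.0, 0.0, -1.0]]
force: [-0.9, 0.5, -1.2]
finger_gap: 12.9
```

carry_out(targets="255 -15 7 0 0 0 0; 255 -30 14 0 0 0 0; 255 -37 18 0 0 0 0; 255 -37 18 0 0 0 0; 255 -37 18 0 0 0 0; 255 -37 18 0 0 0 0; 255 -37 18 0 0 0 0; 255 -37 18 0 0 0 0")

```text
clock: 26.3
tcp_pos: [609.9, -189.8, 211.6]
orientation: [[0.502, 0.865, 0.0], [0.865, -0.502, -0.0], [-0.0, 0.0, -1.0]]
force: [1.9, 0.2, -1.2]
finger_gap: 13.1
```

carry_out(targets="255 -37 18 0 0 0 0; 255 -30 14 0 0 0 0; 255 -20 9 0 0 0 0; 255 -10 5 0 0 0 0; 255 0 0 0 0 0 0; 255 0 0 0 0 0 0")

```text
clock: 26.9
tcp_pos: [601.6, -293.7, 211.1]
orientation: [[0.503, 0.864, -0.0], [0.864, -0.503, 0.0], [0.0, -0.0, -1.0]]
force: [-0.5, 0.3, -1.5]
finger_gap: 13.2
```

```bash
python3 - <<'E'
from h import *
go(452.2,257,210,59.75)
for n in("top","scene"):
    s=vision.snapshot(n);np.savez(n+"4.npz",**s);w=cloud(s)
    p=s['R']@[452,257,114]+s['t'];u,v=int(p[0]/p[2]*s['fx']+s['cx']),int(p[1]/p[2]*s['fy']+s['cy'])
    try: print(n,u,v,rect(w,u,v,106,122))
    except Exception as e: print(n,e)
    x=s["img"][:, :]
    cv2.imwrite(f"pics/{n}4.png",x[:,:,::-1])
    if n=="top": a=s["img"][max(v-75,0):v+75,u-100:u+100]
    else: b=s["img"][v-50:v+100,u-120:u+80]
cv2.imwrite("pics/p4.png",np.hstack([cv2.resize(x,(400,300)) for x in(a,b)])[:,:,::-1])
E
```

```text
at [ 601.6 -293.7  211.1] ang 59.8 tilt [-0.0002  0.0002] gap 13.2 F [-0.5  0.3 -1.5] t 26.9 q6 -1.6
turn rz 0.0008 rotvec [-0.0003 -0.0001  0.0008] shift [ 400.5 -406.5    1.1]
top 164 309 (array([451.5, 256.4]), array([120.9,  57.5]), -30.42, np.float64(114.4), 2500)
scene 380 171 (array([456.5, 254.9]), array([125.,  57.]), -29.78, np.float64(113.2), 604)
```

View pics/p4.png

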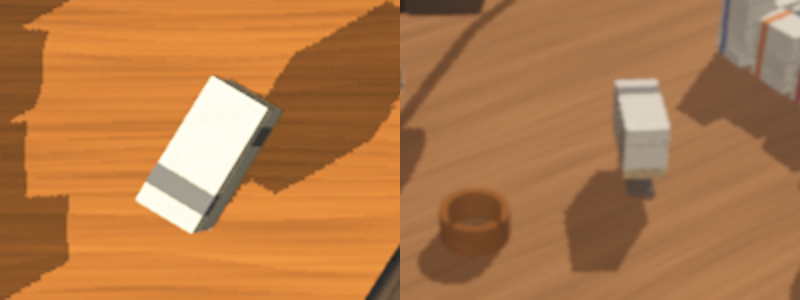

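The pile is square on the stand: the thin carton's top in the top view lies at (451.5, 256.4), −30.4°, against the stand's (452.2, 257.0), −30.25°. I'll bring the plate over.

carry_out(targets="255 10 -10 0 0 0 0; 255 20 -20 0 0 0 0; 255 25 -25 0 0 0 0; 255 25 -25 0 0 0 0; 255 25 -25 0 0 0 0; 255 25 -25 0 0 0 0; 255 25 -25 0 0 0 0; 255 25 -25 0 0 0 0")

```text
clock: 27.8
tcp_pos: [535.7, -45.4, 211.2]
orientation: [[0.503, 0.865, 0.0], [0.865, -0.503, 0.0], [0.0, 0.0, -1.0]]
force: [0.4, 0.0, -2.1]
finger_gap: 12.8
```

carry_out(targets="255 25 -25 0 0 0 0; 255 25 -25 0 0 0 0; 255 25 -25 0 0 0 0; 255 25 -25 0 0 0 0; 255 25 -25 0 0 0 0; 255 25 -25 0 0 0 0; 255 25 -25 0 0 0 0; 255 25 -25 0 0 0 0")

```text
clock: 28.6
tcp_pos: [463.1, 227.5, 211.2]
orientation: [[0.503, 0.865, 0.0], [0.865, -0.503, 0.0], [0.0, 0.0, -1.0]]
force: [0.2, -0.0, -0.9]
finger_gap: 12.9
```

carry_out(targets="255 10 -14 0 0 0 0; 255 5 -10 0 0 0 0; 255 0 0 0 0 0 0; 255 0 0 0 0 0 0; 255 0 0 0 0 0 0")

```text
clock: 29.1
tcp_pos: [452.0, 249.7, 210.9]
orientation: [[0.504, 0.863, 0.0], [0.863, -0.504, -0.0], [-0.0, 0.0, -1.0]]
force: [-0.7, 0.1, -1.7]
finger_gap: 12.7
```

```bash
python3 - <<'E'
from h import *
go(451.8,257,150,59.75)
E
```

```text
at [452.  249.7 210.9] ang 59.7 tilt [ 0.0002 -0.0001] gap 12.7 F [-0.7  0.1 -1.7] t 29.1 q6 -0.66
turn rz -0.0008 rotvec [ 0.0002  0.     -0.0008] shift [ 6.2 -3.8 60.9]
```

carry_out(targets="255 4 -2 12 0 0 0; 255 2 -1.5 18 0 0 0; 255 0 0 16 0 0 0; 255 0 0 10 0 0 0; 255 0 0 5 0 0 0; 255 0 0 0 0 0 0; 255 0 0 0 0 0 0; 255 0 0 0 0 0 0")

```text
clock: 29.9
tcp_pos: [452.1, 257.4, 150.4]
orientation: [[0.504, 0.864, 0.001], [0.864, -0.504, 0.0], [0.001, 0.001, -1.0]]
force: [-0.1, 1.1, -1.1]
finger_gap: 12.8
```

```bash
python3 - <<'E'
from h import *
go(451.8,257,130,59.75)
E
```

```text
at [452.1 257.4 150.4] ang 59.74 tilt [0.001  0.0003] gap 12.8 F [-0.1  1.1 -1.1] t 29.9 q6 -0.65
turn rz -0.0001 rotvec [ 0.0007 -0.0008 -0.0001] shift [-0.5 -0.  20.4]
```

carry_out(targets="255 -0.5 0 7 0 0 0; 255 0 0 6 0 0 0; 255 0 0 3 0 0 0; 255 0 0 2 0 0 0; 255 0 0 1 0 0 0; 255 0 0 0.5 0 0 0; 255 0 0 0 0 0 0; 255 0 0 0 0 0 0")

```text
clock: 30.7
tcp_pos: [451.6, 256.9, 130.5]
orientation: [[0.504, 0.864, 0.0], [0.864, -0.504, -0.0], [0.0, 0.0, -1.0]]
force: [-0.7, 1.0, -2.1]
finger_gap: 12.9
```

carry_out(targets="255 0 0 0.5 0 0 0; 255 0 0 0 0 0 0; 255 0 0 0 0 0 0")

```text
clock: 31.0
tcp_pos: [451.6, 257.0, 130.0]
orientation: [[0.504, 0.864, 0.0], [0.864, -0.504, 0.0], [0.0, 0.0, -1.0]]
force: [-0.4, -0.6, 1.6]
finger_gap: 12.6
```

```bash
python3 - <<'E'
from h import *
go(451.8,257,130,59.75)
E
```

```text
at [451.6 257.  130. ] ang 59.75 tilt [0.0003 0.0001] gap 12.6 F [-0.4 -0.6  1.6] t 31.0 q6 -0.65
turn rz -0.0001 rotvec [ 0.0002 -0.0002 -0.0001] shift [0.1 0.2 0. ]
```

carry_out(targets="255 0 0 0.4 0 0 0; 255 0 0 0 0 0 0; 0 0 0 -0.4 0 0 0; 0 0 0 0 0 0 0; 0 0 0 0 0 0 0; 0 0 0 0 0 0 0; 0 0 0 0 0 0 0; 0 0 0 -10 0 0 0")

```text
clock: 31.8
tcp_pos: [451.1, 256.7, 139.3]
orientation: [[0.504, 0.864, -0.002], [0.864, -0.504, -0.001], [-0.002, -0.001, -1.0]]
force: [-0.4, 0.0, 0.4]
finger_gap: 85.2
```

carry_out(targets="0 0 0 -20 0 0 0; 0 0 0 -30 0 0 0; 0 0 0 -30 0 0 0; 0 0 0 0 0 0 0; 0 -15 15 0 0 0 0; 0 -25 25 0 0 0 0; 0 -28 28 0 0 0 0; 0 -28 28 0 0 0 0")

```text
clock: 32.6
tcp_pos: [486.0, 124.4, 219.8]
orientation: [[0.503, 0.864, -0.0], [0.864, -0.503, -0.0], [-0.0, -0.0, -1.0]]
force: [0.8, 1.2, -0.0]
finger_gap: 85.7
```

carry_out(targets="0 -28 28 0 0 0 0; 0 -28 28 0 0 0 0; 0 -28 28 0 0 0 0; 0 -28 28 0 0 0 0; 0 -28 28 0 0 0 0; 0 -28 28 0 0 0 0; 0 -28 28 0 0 0 0; 0 -28 28 0 0 0 0")

```text
clock: 33.4
tcp_pos: [566.7, -182.3, 219.8]
orientation: [[0.504, 0.864, -0.0], [0.864, -0.504, 0.0], [-0.0, -0.0, -1.0]]
force: [0.9, 0.3, 0.4]
finger_gap: 85.3
```

carry_out(targets="0 -28 28 0 0 0 0; 0 -28 28 0 0 0 0; 0 -20 20 0 0 0 0; 0 -10 10 0 0 0 0; 0 0 0 0 0 0 0; 0 0 0 0 0 0 0; 0 0 0 0 0 0 0")

```text
clock: 34.1
tcp_pos: [597.6, -296.9, 220.1]
orientation: [[0.503, 0.864, -0.0], [0.864, -0.503, 0.0], [0.0, -0.0, -1.0]]
force: [0.0, 0.7, -0.9]
finger_gap: 85.3
```

```bash
python3 - <<'E'
from h import *
o=get_obs();print(o["clock"],o["tcp_pos"],o["qd"].round(3))
for n,z in(("top",120),("scene",120)):
    s=vision.snapshot(n);w=cloud(s)
    p=s['R']@[452,257,120]+s['t'];u,v=int(p[0]/p[2]*s['fx']+s['cx']),int(p[1]/p[2]*s['fy']+s['cy'])
    for lo,hi in((114.5,126),(112,150),(139,155)):
        try: print(n,u,v,lo,rect(w,u,v,lo,hi))
        except Exception as e: print(n,e)
    if n=="top":
        for k,u2,v2,lo,hi in(("tape",315,318,30,50),("tall",508,165,95,115),("bottle",125,168,60,120)): 
            try:print(k,rect(w,u2,v2,lo,hi))
            except Exception as e: print(k,e)
        hsv=cv2.cvtColor(s["img"],cv2.COLOR_RGB2HSV);m=np.zeros((480,640),np.uint8)
        a,b=slice(v-60,v+60),slice(u-60,u+60)
        m[a,b]=(w[a,b,2]>110)
        c,l,st,_=cv2.connectedComponentsWithStats(m);k=1+np.argmax(st[1:,4]);vv,uu=np.where((l==k)&(w[:,:,2]<128))
        d=np.stack([(uu-s["cx"])/s["fx"],(vv-s["cy"])/s["fy"],np.ones(len(uu))],-1)@s["R"]
        C=-s["R"].T@s["t"];P=C+d*((120-C[2])/d[:,2])[:,None]
        print("plate",cv2.minAreaRect(P[:,:2].astype(np.float32)))
        A=s["img"][max(v-75,0):v+75,u-100:u+100]
    else: B=s["img"][v-50:v+100,u-120:u+80]
cv2.imwrite("pics/p5.png",np.hstack([cv2.resize(x,(400,300)) for x in(A,B)])[:,:,::-1])
E
```

```text
34.1 [ 597.57157419 -296.86831816  220.10181986] [ 0.001 -0.002 -0.005 -0.002  0.001 -0.004]
top 163 309 114.5 (array([452.4, 255.9]), array([120.3,  57.4]), -30.37, np.float64(120.4), 2004)
top 163 309 112 (array([452.4, 255.9]), array([120.3,  57.4]), -30.37, np.float64(120.9), 2500)
top 163 309 139 (array([452.8, 255.7]), array([70.1, 15.4]), -29.62, np.float64(145.7), 401)
tape (array([451.4,   5.2]), array([89.3, 64.1]), 85.85, np.float64(42.0), 554)
tall (array([ 714.5, -350.3]), array([51.2, 47.7]), -50.95, np.float64(104.9), 609)
bottle (array([713.3, 352.7]), array([50.4, 44.1]), -33.38, np.float64(77.4), 647)
plate ((452.10064697265625, 254.92373657226562), (57.88862228393555, 120.10486602783203), 59.892208099365234)
scene 380 169 114.5 (array([455.8, 255.5]), array([130.1,  56.5]), -29.96, np.float64(119.3), 468)
scene 380 169 112 (array([455.8, 255.5]), array([130.1,  56.5]), -29.96, np.float64(119.9), 619)
scene 380 169 139 (array([456.7, 254.6]), array([75. , 13.8]), -30.12, np.float64(144.8), 91)
```

View pics/p5.png

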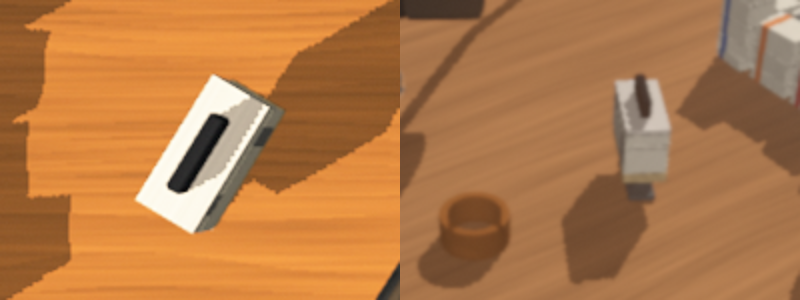

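The plate is on the pile with its handle up, the edges line up, and the gripper is clear. I'll hand it in.

```bash
python3 -c "
from station import robot
print(robot.job_done())"
```

```text
the job is handed in; nothing more can be done
None
```

The pile is built on the stand and handed in at about 34 s: thick carton, thin carton, then cover plate with its handle up. I lowered each piece until the force reading showed contact and only then let go. The arm finished clear of everything.

**Final position (top camera):**

| Item | x (mm) | y (mm) | Yaw | Height of top face (mm) |
|---|---|---|---|---|
| Stand, measured at the start | 452.2 | 257.0 | −30.25° | 52 |
| Thin carton | 451.5 | 256.4 | −30.4° | 114 |
| Cover plate | 452.4 | 255.9 | −30.4° | 120 |

- **Alignment:** the cartons and plate sit within about 1 mm and 0.2° of the stand in these fits. A second fit of the plate put it about 2 mm off in y; camera calibration is good to about 2 mm. The scene camera agreed with its own first view of the stand to about 1–2 mm. It was the only check on the thick carton (y −1.3 mm, yaw −0.6°).
- **Bottle and tall carton:** they measured where they started, within 0.5 mm.
- **Tape roll:** the arm partly hid it in the last top view, so its final fit (12 mm off in x, on a 64 mm visible width) can't be trusted. I never went near it below about 150 mm.

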